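# Feel along a handlebar and push its clamp band home

### The job

Check the handlebar on the side where the tape roll lies: run your fingertips along the top of the tube, touching lightly or within about a centimetre of it, from its open grip end round the bend to the straight middle, then carry on and push that side's clamp band along the tube until it is flush against the central bulge. Do not press hard on the bar or the band, leave the other side's band where it is and do not lift or disturb anything on the bench; finish clear of the bar.

Things in the scene. Friction and masses are not known exactly. Their poses are not given: they have to be found in the camera images.
- bar: Swept-back aluminium handlebar, fixed level on a post with a 110 x 90 mm foot. Origin on the bench under its middle; x away from the grip ends, y along the straight middle to the left, z up. Tube 22 mm thick, top 121 mm above the bench; straight (x = 0) for y -135 to 135 mm, with a 32 mm thick bulge for y -35 to 35; bends away, then round to grip ends at x -160, y +-262 mm, pointing to the robot.
- tape: Loose grey tape roll, a ring 62 mm across, 30 mm high, with a 38 mm hole, lying flat on the bench, on the inner side of one of the two grip ends; it marks the side to be worked. Origin at the centre of its underside.
- pot: Loose white grease pot, 54 mm across, 55 mm high, with black lid, on the inner side of the other grip end. Origin at the centre of its underside.
- left_1 (a point): Unmarked point on the top line of the tube on the left side (y above 0), number 1 of 6 from the tube's end to the middle (12 mm from the tube's end): x = -148, y = 261, z = 121 mm in the bar's frame. Axes as the bar's. The curve between neighbouring points departs less than 6 mm from a straight line.
- left_2 (a point): Unmarked point on the top line of the tube on the left side (y above 0), number 2 of 6 from the tube's end to the middle: x = -97, y = 256, z = 121 mm in the bar's frame. Axes as the bar's. The curve between neighbouring points departs less than 6 mm from a straight line.
- left_3 (a point): Unmarked point on the top line of the tube on the left side (y above 0), number 3 of 6 from the tube's end to the middle: x = -46, y = 249, z = 121 mm in the bar's frame. Axes as the bar's. The curve between neighbouring points departs less than 6 mm from a straight line.
- left_4 (a point): Unmarked point on the top line of the tube on the left side (y above 0), number 4 of 6 from the tube's end to the middle: x = 3, y = 233, z = 121 mm in the bar's frame. Axes as the bar's. The curve between neighbouring points departs less than 6 mm from a straight line.
- left_5 (a point): Unmarked point on the top line of the tube on the left side (y above 0), number 5 of 6 from the tube's end to the middle: x = 28, y = 190, z = 121 mm in the bar's frame. Axes as the bar's. The curve between neighbouring points departs less than 6 mm from a straight line.
- left_6 (a point): Unmarked point on the top line of the tube on the left side (y above 0), number 6 of 6 from the tube's end to the middle (12 mm before the straight middle begins): x = 3, y = 147, z = 121 mm in the bar's frame. Axes as the bar's. The curve between neighbouring points departs less than 6 mm from a straight line.
- left_band (a joint): How far, in m, the left clamp band stands from home. 0: home, its side flush against the central bulge, the band's centre at y = 42 mm in the bar's frame; grows outwards along the straight tube. It starts 0.045 to 0.075 out, slides with about 2.5 N of friction, stays where it is left and meets a hard stop at 0.
- left_ear (a point): Top centre of the upright ear of the left clamp band. The band is a dark steel ring 33 mm in diameter, 14 mm wide, round the tube; its ear stands up from it as a block 20 mm across the tube and 12 mm along it, whose top (this point) is 155 mm above the bench, 34 mm above the tube's top.
- right_1 (a point): Unmarked point on the top line of the tube on the right side (y below 0), number 1 of 6 from the tube's end to the middle (12 mm from the tube's end): x = -148, y = -261, z = 121 mm in the bar's frame. Axes as the bar's. The curve between neighbouring points departs less than 6 mm from a straight line.
- right_2 (a point): Unmarked point on the top line of the tube on the right side (y below 0), number 2 of 6 from the tube's end to the middle: x = -97, y = -256, z = 121 mm in the bar's frame. Axes as the bar's. The curve between neighbouring points departs less than 6 mm from a straight line.
- right_3 (a point): Unmarked point on the top line of the tube on the right side (y below 0), number 3 of 6 from the tube's end to the middle: x = -46, y = -249, z = 121 mm in the bar's frame. Axes as the bar's. The curve between neighbouring points departs less than 6 mm from a straight line.
- right_4 (a point): Unmarked point on the top line of the tube on the right side (y below 0), number 4 of 6 from the tube's end to the middle: x = 3, y = -233, z = 121 mm in the bar's frame. Axes as the bar's. The curve between neighbouring points departs less than 6 mm from a straight line.
- right_5 (a point): Unmarked point on the top line of the tube on the right side (y below 0), number 5 of 6 from the tube's end to the middle: x = 28, y = -190, z = 121 mm in the bar's frame. Axes as the bar's. The curve between neighbouring points departs less than 6 mm from a straight line.
- right_6 (a point): Unmarked point on the top line of the tube on the right side (y below 0), number 6 of 6 from the tube's end to the middle (12 mm before the straight middle begins): x = 3, y = -147, z = 121 mm in the bar's frame. Axes as the bar's. The curve between neighbouring points departs less than 6 mm from a straight line.
- right_band (a joint): How far, in m, the right clamp band stands from home. 0: home, its side flush against the central bulge, the band's centre at y = -42 mm in the bar's frame; grows outwards along the straight tube. It starts 0.045 to 0.075 out, slides with about 2.5 N of friction, stays where it is left and meets a hard stop at 0.
- right_ear (a point): Top centre of the upright ear of the right clamp band. The band is a dark steel ring 33 mm in diameter, 14 mm wide, round the tube; its ear stands up from it as a block 20 mm across the tube and 12 mm along it, whose top (this point) is 155 mm above the bench, 34 mm above the tube's top.
- wrench: Loose open-ended wrench 150 mm long, flat on the bench between the grip ends; leave alone. Origin at its middle.
- driver: Loose screwdriver 190 mm long, flat on the bench beyond the bar; leave alone.
- cup: Loose steel cup 68 mm across, 60 mm high, beyond the bar; leave alone. Origin at the centre of its underside.
- pedal: Loose black bicycle pedal about 90 x 100 x 26 mm, on the bench to the left of the bar; leave alone.
- hammer: Loose hammer 240 mm long, on the bench to the right of the bar; leave alone.
There are look-alikes about, which are no part of the job. Of the things that look like the tape, the smallest one is meant.

How it is judged:
By the outcome, as a careful person would: the job done as asked, in the order asked, and still so for the second after the job is handed in, with the robot touching nothing.
It also fails if it takes over 51 s, if anything falls off the work surface, if the arm or the gripper's body presses on something with over 40 N, if the wrist force passes 120 N, or if a joint passes its speed limit or range.

### The arm

A 7-joint arm with a two-finger parallel gripper is mounted at the origin on the work surface. World frame = base frame: x ahead of the robot, y to its left, z up, the work surface at z = 0. Lengths are in m, angles in rad, forces in N, time in s.
With the tool pointing down it reaches from about 0.35 to 0.9 m from the base axis. Payload 19.9 kg.
Tool frame: the origin (TCP) lies at the very end of the fingers, on their centre line; the grasp point (between the pads) lies bot.grasp_offset behind it (bot.grasp_offset is the distance from the TCP to the grasp point, in m); z points along the fingers, y is the line along which they close (so a half turn about z gives the same grasp; the last joint's range is limited). The gripper opens to 94 mm and grips with 3 to 60 N. Pads are 16 mm wide; open, the fingers measure 119 mm over their backs; the gripper's body (75 mm by 177 mm) begins 78 mm behind the grasp point.
Start: joints at [1.234, 0.417, -0.01, 1.614, 0.005, 1.111, -0.053], TCP at [0.182, -0.598, 0.205] pointing down, gripper open.
Joint ranges: [-2.81, 2.81], [-0.39, 2.02], [-1.27, 1.25], [0.06, 2.57], [-1.19, 4.33], [0.19, 2], [-2.82, 2.82]. Speed limits (rad/s): [1.89, 1.89, 2.39, 2.39, 3.01, 3.01, 3.01].

### API

Orientations are given as a unit quaternion [w, x, y, z].
In Python, from rig import bot gives the robot as it stands.
- The arm moves only by the tool move_arm, never from a script. Its argument "steps" is a list of rows, each a list of 6 numbers: the shift along the tool's x, y, z in mm, then the turn, a rotation vector about the tool's x, y, z in rad. A call has 1 to 5 rows; each row shifts and turns the commanded pose from where the row before left it, along the tool's axes as they then stand; what a row does not reach is not made up. A row lasts 1/8 s, in which the tool goes at most 62.5 mm and 10.7 degrees, less where a joint would pass 70% of its speed; a pose out of reach is approached as far as the arm can. A call is refused whole if a number of a shift passes 62.5 or a number of a turn 0.188, either way. A call with a gripper value outside its range is refused whole. "claw" is the gripper's target within -1 to 1 (shut at 1, half-way at 0, fully open at -1), set as the call begins (left out, the last holds). The fingers move at their own pace and stop on an object; "squeeze" is the grip in N (left out, the last holds). Time passes only in rows, so rows that do not move let the fingers close. It gives the time, the measured TCP pose, the force, the opening and the grip force at its end, in the units of the state.
- bot.get_state(): the state, without advancing time (a new reading comes with each control period).
- bot.read_camera(name): name is "side" or "top"; returns a dict with "color" (480x640x3 uint8, red, green, blue), "z_map" (480x640 float32, m along the optical axis (not along the pixel's ray), 0 where there is no reading), "vfov" (degrees; the focal length in pixels is half the picture's height over the tangent of half this angle, whatever the lens; pixels are square), "cx", "cy" (the principal point, pixels), "extrinsics" (4x4, takes a point from world to camera coordinates). Camera axes: x right, y up, looking along -z (the intrinsics and any distortion apply to the point x, -y, -z); pixel columns grow to the right and rows downward; lengths in m; the calibration is good to about 2 mm. A picture is of the moment at which its call begins.
- bot.hand_in(): hands the job in; it is judged then, once.
The state is a dict: "t": time; "joint_pos": joint angles; "joint_vel": joint speeds; "joint_efforts": joint torques, N m; "eef_pos": TCP position; "tool_rot": TCP orientation; "wrist_force": force on the tool from outside, world axes, zero at the start; "moment": the same for the moment, N m; "finger_gap": opening from 0.0 (shut) to 1.0 (fully open); "grasp_force": force on a finger pad.
Only numpy, scipy, OpenCV 4.12 (cv2) and the standard library are available. Lean on these libraries where they do the work, as an engineer would, in place of code of your own. Each camera call takes 0.05 s, during which the arm holds its last target. There are 200 camera calls.

## Working session

There is one attempt and no reset: what is moved stays moved. The work goes in short steps, Python scripts to look and compute and a tool call to move; the robot and the scene stay as the last step left them, time stands still between calls to the robot, and variables do not carry over. Pictures are saved under pics/ and viewed, at most 10 in all, crops included, and the job is handed in when it is done.

Besides the shell and the picture viewer there is one more tool, called after "Request:" as name(argument=value, ...), one argument or row to a line, values as JSON. move_arm: Moves the arm, as the interface text tells. Its arguments: {"type":"object","properties":{"steps":{"type":"array"},"claw":{"type":"number"},"squeeze":{"type":"number"}},"required":["steps"]}

```bash
mkdir -p pics
cat > h.py <<'E'
import numpy as np, cv2, pickle
from rig import bot
def snap(n):
    c=bot.read_camera(n); pickle.dump(c,open(n+'.pkl','wb')); return c
def load(n): return pickle.load(open(n+'.pkl','rb'))
def w(c,u,v,r=1):
    z=c['z_map'][v-r:v+r+1,u-r:u+r+1]; z=np.median(z[z>0])
    f=240/np.tan(np.radians(c['vfov'])/2)
    p=np.array([(u-c['cx'])/f*z,-(v-c['cy'])/f*z,-z,1])
    return (np.linalg.inv(c['extrinsics'])@p)[:3]
E
python3 - <<'E'
from h import *
for n in('top','side'):
    c=snap(n); cv2.imwrite(f'pics/{n}0.png',c['color'][:,:,::-1]); print({k:v for k,v in c.items() if k not in('color','z_map')})
print(bot.get_state(), bot.grasp_offset)
E
```

```text
{'vfov': 47.996718652405754, 'cx': 325.5137898551345, 'cy': 239.88489979959834, 'extrinsics': array([[-0.02907916, -0.99957299,  0.00287143, -0.0021087 ],
       [ 0.98800436, -0.02830651,  0.15180951, -0.58046874],
       [-0.1516634 ,  0.00725147,  0.9884056 , -1.45475712],
       [ 0.        ,  0.        ,  0.        ,  1.        ]])}
{'vfov': 44.82321680373285, 'cx': 318.75762798614704, 'cy': 252.90725077249044, 'extrinsics': array([[-9.76055680e-01, -2.17520675e-01,  2.55560896e-04,
         5.56496754e-01],
       [ 1.20786989e-01, -5.41015811e-01,  8.32293455e-01,
        -1.75638640e-01],
       [-1.80902772e-01,  8.12395623e-01,  5.54335223e-01,
        -1.27170144e+00],
       [ 0.00000000e+00,  0.00000000e+00,  0.00000000e+00,
         1.00000000e+00]])}
{'t': 0.1, 'joint_pos': array([ 1.23349464,  0.41791642, -0.01032678,  1.61411883,  0.00471024,
        1.11066551, -0.05299744]), 'joint_vel': array([ 0.00028292, -0.001514  ,  0.00054926, -0.00065533, -0.00235998,
       -0.00149862,  0.00072288]), 'joint_efforts': array([ 1.85018922e-03, -8.52583194e+01,  6.40626457e-01, -4.26688349e+01,
       -4.87993949e-02,  1.64067198e-02, -6.00184512e-05]), 'eef_pos': array([ 0.18209474, -0.59753559,  0.20488435]), 'tool_rot': array([-5.28388605e-04,  9.89079731e-01,  1.47380431e-01, -1.21358540e-04]), 'wrist_force': array([ 0.43893593, -0.44856671, -0.08880019]), 'moment': array([ 0.0491759 , -0.01733021, -0.01073663]), 'grasp_force': 0.0, 'finger_gap': 0.998642721847534} 0.0188
```

View pics/top0.png

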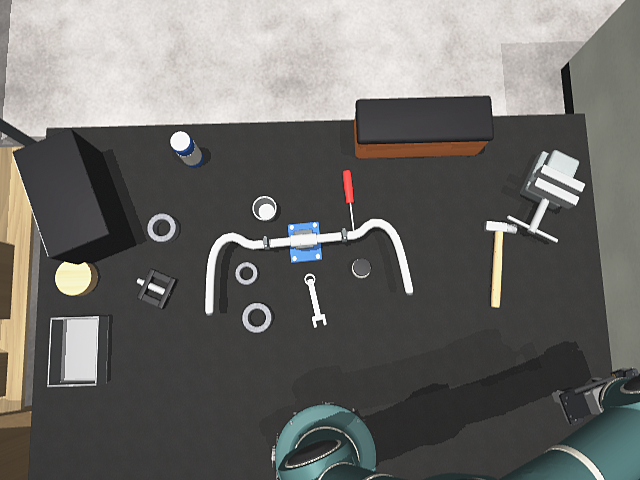

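View pics/side0.png

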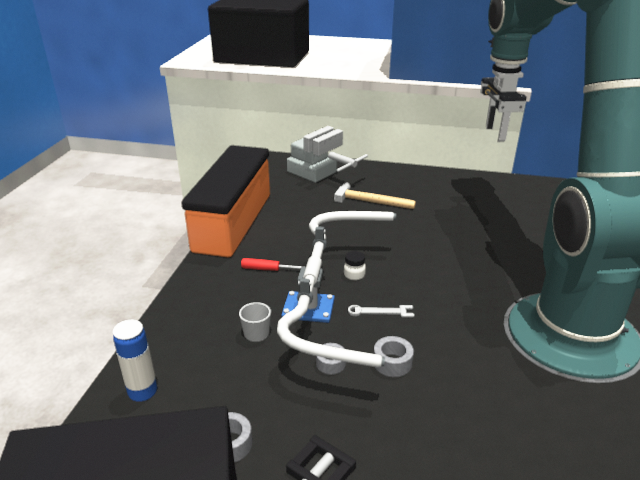

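The top view shows three rings: (246,273), (257,318) and (162,228). The smallest looks like (246,273), inside the left grip. The pot is at (361,268), inside the right grip, so the left side is to be worked. Next I check the choice in a crop and fit the bar.

```bash
cat > fit.py <<'E'
from h import *
from scipy.optimize import least_squares
from scipy.spatial import cKDTree
L=[(-160,262),(-148,261),(-97,256),(-46,249),(3,233),(28,190),(3,147),(0,135)]
P=np.array(L+[(x,-y) for x,y in L[::-1]])/1000
def dense():
    o=[]
    for a,b in zip(P[:-1],P[1:]): o+=list(a+(b-a)*np.linspace(0,1,40)[:,None])
    return np.array(o)
def T(q,p): c,s=np.cos(q[2]),np.sin(q[2]); return np.asarray(p)@np.array([[c,s],[-s,c]])+q[:2]
def cloud(c):
    v,u=np.mgrid[0:480,0:640]; z=c['z_map']; f=240/np.tan(np.radians(c['vfov'])/2)
    p=np.stack([(u-c['cx'])/f*z,-(v-c['cy'])/f*z,-z,np.ones_like(z)],-1)@np.linalg.inv(c['extrinsics']).T
    return p[...,:3]
E
python3 - <<'E'
from fit import *
c=load('top'); X=cloud(c)
for u,v in[(246,273),(257,318),(162,228)]:
    m=X[v-22:v+23,u-22:u+23]; k=(m[...,2]>.015)&(m[...,2]<.06); q=m[k]; print((u,v),np.ptp(q[:,:2],axis=0),q.mean(0),q[:,2].max())
print([w(c,*p).round(3) for p in[(209,310),(409,290),(303,240),(361,268)]])
R=X[215:318,200:418].reshape(-1,3); R=R[(R[:,2]>.108)&(R[:,2]<.124)]
D=dense(); l=w(c,209,310);r=w(c,409,290); m=(l+r)/2; yaw=np.arctan2(-(l-r)[0],(l-r)[1])
q0=[m[0]+.155*np.cos(yaw),m[1]+.155*np.sin(yaw),yaw]
def f(q): 
    d=T(q,D); return np.r_[cKDTree(d).query(R[:,:2])[0], cKDTree(R[:,:2]).query(d)[0]]
s=least_squares(f,q0,loss='soft_l1',f_scale=.005,diff_step=1e-4); q=s.x
print(len(R),q0,q,np.abs(f(q)).mean(),np.median(R[:,2]))
np.save('q.npy',q)
print(T(q,P[:8]).round(3))
M=X[215:318,200:418].reshape(-1,3); M=M[(M[:,2]>.145)&(M[:,2]<.165)]; c_,s_=np.cos(q[2]),np.sin(q[2])
B=(M[:,:2]-q[:2])@np.array([[c_,-s_],[s_,c_]]); 
for sg in(1,-1):
    b=B[B[:,1]*sg>0]; print('ear',sg,len(b),b.mean(0),b.min(0),b.max(0))
im=cv2.resize(c['color'][200:330,190:350,::-1],None,fx=5,fy=4.6,interpolation=3)
E_=c['extrinsics'];F=240/np.tan(np.radians(c['vfov'])/2)
for x,y in T(q,P): 
    p=E_@[x,y,.121,1]; u=c['cx']+F*p[0]/-p[2]; v=c['cy']+F*p[1]/p[2]; cv2.circle(im,(int((u-190+.5)*5),int((v-200+.5)*4.6)),3,(0,0,255),-1)
cv2.imwrite('pics/c1.png',im)
E
```

```text
(246, 273) [0.05940497 0.06173502] [0.49672649 0.20435281 0.02955535] 0.03817433935257375
(257, 318) [0.07634577 0.0800731 ] [0.37368029 0.17576775 0.03788175] 0.04684596391618223
(162, 228) [0.0803869  0.08325026] [0.62994011 0.43797848 0.03584221] 0.04789696577320868
[array([0.394, 0.288, 0.119]), array([ 0.43 , -0.232,  0.121]), array([0.569, 0.041, 0.125]), array([ 0.498, -0.114,  0.056])]
2376 [np.float64(0.5667627235254471), np.float64(0.039273432492920285), np.float64(0.07007410266817883)] [0.57226665 0.04010484 0.07157343] 0.005311482177814792 0.11874373301540475
[[0.394 0.29 ]
 [0.406 0.29 ]
 [0.457 0.289]
 [0.509 0.285]
 [0.559 0.273]
 [0.587 0.232]
 [0.565 0.187]
 [0.563 0.175]]
ear 1 45 [0.0008751  0.09795484] [-0.01069585  0.09229199] [0.01370227 0.10358477]
ear -1 47 [-5.73536484e-05 -1.06446771e-01] [-0.01244526 -0.1127469 ] [ 0.01401799 -0.10086047]
```

View pics/c1.png

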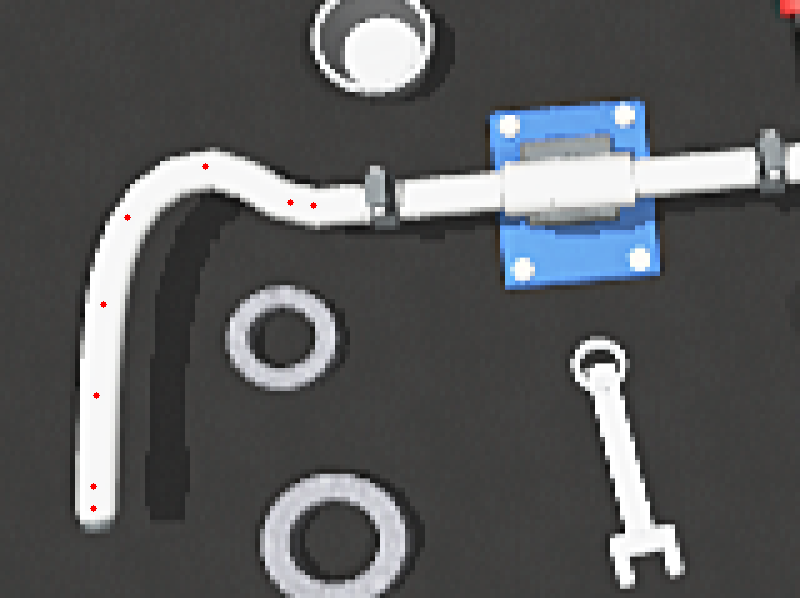

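The crop shows the smallest ring, measured at 62 mm, inside the left grip. The red fitted points lie on the tube, and the ear stands at bar y≈98 mm. I'll work the left side with the tool axes aligned to the bar: tool x = bar x, tool y = -bar y, z down.

Request:
move_arm(
  steps=[
    [0, 0, 0, 0, 0, 0.112],
    [0, 0, 0, 0, 0, 0.112],
    [30, -42, 0, 0, 0, 0],
    [30, -42, 0, 0, 0, 0],
    [30, -42, 0, 0, 0, 0],
  ],
  claw=1,
)

```text
t: 0.72
eef_pos: [0.2636, -0.4641, 0.2052]
tool_rot: [-0.0, 0.999, 0.036, -0.0]
wrist_force: [1.5, -0.8, -0.1]
finger_gap: 0.505
grasp_force: 0.0
```

Request:
move_arm(
  steps=[
    [30, -42, 0, 0, 0, 0],
    [30, -42, 0, 0, 0, 0],
    [30, -42, 0, 0, 0, 0],
    [30, -42, 0, 0, 0, 0],
    [30, -42, 0, 0, 0, 0],
  ],
)

```text
t: 1.35
eef_pos: [0.398, -0.2439, 0.2054]
tool_rot: [-0.0, 0.999, 0.036, -0.0]
wrist_force: [1.0, 0.1, -0.2]
finger_gap: 0.007
grasp_force: 0.0
```

Request:
move_arm(
  steps=[
    [3, -50, 0, 0, 0, 0],
    [3, -50, 0, 0, 0, 0],
    [3, -50, 0, 0, 0, 0],
    [3, -50, 0, 0, 0, 0],
    [3, -50, 0, 0, 0, 0],
  ],
)

```text
t: 1.98
eef_pos: [0.3941, 0.0065, 0.2055]
tool_rot: [0.0, 0.999, 0.036, 0.0]
wrist_force: [0.7, 0.9, 0.5]
finger_gap: 0.007
grasp_force: 0.0
```

Request:
move_arm(
  steps=[
    [3, -50, 0, 0, 0, 0],
    [3, -50, 0, 0, 0, 0],
    [3, -50, 0, 0, 0, 0],
    [3, -50, 0, 0, 0, 0],
    [0, 0, 0, 0, 0, 0],
  ],
)

```text
t: 2.6
eef_pos: [0.3913, 0.2084, 0.2054]
tool_rot: [-0.001, 0.999, 0.038, -0.0]
wrist_force: [1.2, -0.7, -0.6]
finger_gap: 0.004
grasp_force: 0.0
```

```bash
cat > b.py <<'E'
from fit import *
q=np.load('q.npy'); s=bot.get_state(); p=s['eef_pos']; c_,s_=np.cos(q[2]),np.sin(q[2])
print('bar mm',((p[:2]-q[:2])@np.array([[c_,-s_],[s_,c_]])*1e3).round(1),p[2],s['t'],s['tool_rot'].round(4),s['wrist_force'].round(1))
E
python3 b.py
```

```text
bar mm [-168.4  180.8] 0.2053844406839628 2.6 [-7.000e-04  9.993e-01  3.830e-02 -3.000e-04] [ 1.2 -0.7 -0.6]
```

Request:
move_arm(
  steps=[
    [5, -40, 0, 0, 0, 0],
    [5, -41, 0, 0, 0, 0],
    [0, 0, 30, 0, 0, 0],
    [0, 0, 25, 0, 0, 0],
    [0, 0, 15, 0, 0, 0],
  ],
)

```text
t: 3.22
eef_pos: [0.3961, 0.2859, 0.1343]
tool_rot: [0.0, 0.999, 0.036, -0.001]
wrist_force: [-0.2, 0.5, 0.3]
finger_gap: 0.005
grasp_force: 0.0
```

```bash
python3 b.py
python3 - <<'E'
from h import *
a=snap('top')['color'][250:340,160:260,::-1]; b=snap('side')['color'][270:390,310:430,::-1]
cv2.imwrite('pics/c2.png',np.hstack([cv2.resize(x,(400,440),interpolation=3) for x in(a,b)]))
E
```

```text
bar mm [-158.1  257.7] 0.13428348500758808 3.225 [ 4.000e-04  9.994e-01  3.560e-02 -6.000e-04] [-0.2  0.5  0.3]
```

View pics/c2.png

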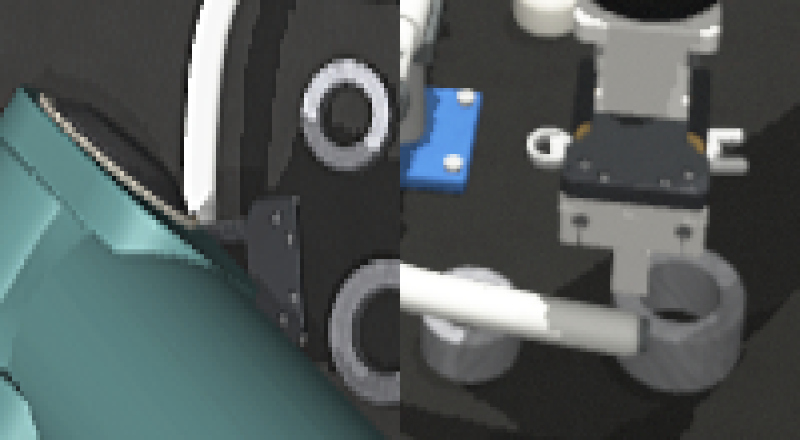

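The fingertips are just above the grip end: side crop (630,295), tube top about (630,310). I go down and start the trace.

Request:
move_arm(
  steps=[
    [0, -4, 4, 0, 0, 0],
    [0, 0, 4, 0, 0, 0],
    [0, 0, 0, 0, 0, 0],
    [5, 0.5, 0, 0, 0, 0],
    [5, 0.5, 0, 0, 0, 0],
  ],
)

```text
t: 3.95
eef_pos: [0.4066, 0.2905, 0.1277]
tool_rot: [-0.0, 0.999, 0.036, 0.0]
wrist_force: [0.1, -0.4, -0.1]
finger_gap: 0.009
grasp_force: 0.0
```

```bash
python3 b.py
```

```text
bar mm [-147.3  261.6] 0.12765510944089054 3.95 [-1.000e-04  9.994e-01  3.580e-02  2.000e-04] [ 0.1 -0.4 -0.1]
```

Request:
move_arm(
  steps=[
    [12, 1, 1.5, 0, 0, 0],
    [13, 1.5, 0, 0, 0, 0],
    [13, 1.5, 0, 0, 0, 0],
    [13, 1.5, 0, 0, 0, 0],
    [0, 0, 0, 0, 0, 0],
  ],
)

```text
t: 4.58
eef_pos: [0.4581, 0.2885, 0.1258]
tool_rot: [-0.0, 0.999, 0.035, -0.0]
wrist_force: [-1.1, 0.9, 0.2]
finger_gap: 0.005
grasp_force: 0.0
```

Request:
move_arm(
  steps=[
    [13, 1.5, 0, 0, 0, 0],
    [13, 1.5, 0, 0, 0, 0],
    [13, 2, 0, 0, 0, 0],
    [12, 2, 0, 0, 0, 0],
    [0, 0, 0, 0, 0, 0],
  ],
)

```text
t: 5.2
eef_pos: [0.5094, 0.2851, 0.1257]
tool_rot: [-0.0, 0.999, 0.035, -0.0]
wrist_force: [0.1, 0.0, 0.1]
finger_gap: 0.003
grasp_force: 0.0
```

```bash
python3 b.py
```

```text
bar mm [-45.2 248.9] 0.12571185958740133 5.2 [-1.000e-04  9.994e-01  3.540e-02 -1.000e-04] [0.1 0.  0.1]
```

Request:
move_arm(
  steps=[
    [13, 2.5, 0, 0, 0, 0],
    [12, 3, 0, 0, 0, 0],
    [12, 5, 0, 0, 0, 0],
    [11, 5.5, 0, 0, 0, 0],
    [0, 0, 0, 0, 0, 0],
  ],
)

```text
t: 5.82
eef_pos: [0.5585, 0.2721, 0.1257]
tool_rot: [-0.0, 0.999, 0.035, -0.0]
wrist_force: [0.0, -0.1, -0.4]
finger_gap: 0.004
grasp_force: 0.0
```

Request:
move_arm(
  steps=[
    [9, 9, 0, 0, 0, 0],
    [8, 11, 0, 0, 0, 0],
    [6, 12, 0, 0, 0, 0],
    [2, 11, 0, 0, 0, 0],
    [0, 0, 0, 0, 0, 0],
  ],
)

```text
t: 6.45
eef_pos: [0.586, 0.2305, 0.1259]
tool_rot: [0.0, 0.999, 0.035, -0.0]
wrist_force: [0.7, 0.4, -0.1]
finger_gap: 0.003
grasp_force: 0.0
```

Request:
move_arm(
  steps=[
    [-3, 12, 0, 0, 0, 0],
    [-7, 10, 0, 0, 0, 0],
    [-8, 11, 0, 0, 0, 0],
    [-7, 10, 0, 0, 0, 0],
    [0, 0, 0, 0, 0, 0],
  ],
)

```text
t: 7.08
eef_pos: [0.5637, 0.186, 0.1262]
tool_rot: [0.0, 0.999, 0.035, 0.0]
wrist_force: [0.6, -0.1, 0.3]
finger_gap: 0.002
grasp_force: 0.0
```

```bash
python3 b.py
python3 - <<'E'
from h import *
a=snap('top')['color'][200:300,200:300,::-1]; b=snap('side')['color'][230:350,250:370,::-1]
cv2.imwrite('pics/c3.png',np.hstack([cv2.resize(x,(400,400),interpolation=3) for x in(a,b)]))
E
```

```text
bar mm [  1.8 146.2] 0.1261710611944588 7.075 [2.000e-04 9.994e-01 3.540e-02 1.000e-04] [ 0.6 -0.1  0.3]
```

View pics/c3.png

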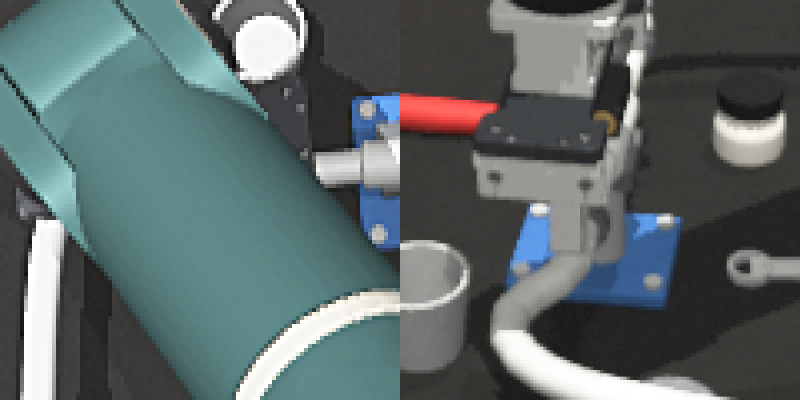

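The fingers sit on the tube just before the straight middle, at side crop (572,250), with the ear hidden behind them. I carry on, raise slightly, and approach the ear.

Request:
move_arm(
  steps=[
    [-1, 8, 0, 0, 0, 0],
    [-1, 8, -1, 0, 0, 0],
    [0, 5, -2, 0, 0, 0],
    [0, 4, -1, 0, 0, 0],
    [0, 3, 0, 0, 0, 0],
  ],
)

```text
t: 7.8
eef_pos: [0.564, 0.1588, 0.1301]
tool_rot: [-0.0, 0.999, 0.036, 0.0]
wrist_force: [-0.1, -0.1, -0.0]
finger_gap: 0.005
grasp_force: 0.0
```

Request:
move_arm(
  steps=[
    [0, 3, 0, 0, 0, 0],
    [0, 3, 0, 0, 0, 0],
    [0, 3, 0, 0, 0, 0],
    [0, 3, 0, 0, 0, 0],
    [0, 3, 0, 0, 0, 0],
  ],
)

```text
t: 8.43
eef_pos: [0.565, 0.1439, 0.13]
tool_rot: [-0.0, 0.999, 0.036, -0.0]
wrist_force: [-0.3, 3.0, 1.6]
finger_gap: 0.006
grasp_force: 1.3
```

```bash
python3 b.py
```

```text
bar mm [1.00e-01 1.04e+02] 0.13000011294159058 8.425 [-0.      0.9994  0.0359 -0.    ] [-0.3  3.   1.6]
```

Pushing at about 3 N. I continue, gently near the end.

Request:
move_arm(
  steps=[
    [0, 5, 0, 0, 0, 0],
    [0, 5, 0, 0, 0, 0],
    [0, 5, 0, 0, 0, 0],
    [0, 5, 0, 0, 0, 0],
    [0, 5, 0, 0, 0, 0],
  ],
)

```text
t: 9.05
eef_pos: [0.5668, 0.1187, 0.13]
tool_rot: [-0.0, 0.999, 0.036, -0.0]
wrist_force: [-0.9, 2.5, 1.9]
finger_gap: 0.003
grasp_force: 1.4
```

Request:
move_arm(
  steps=[
    [0, 3, 0, 0, 0, 0],
    [0, 2, 0, 0, 0, 0],
    [0, 1.5, 0, 0, 0, 0],
    [0, 1, 0, 0, 0, 0],
    [0, 0, 0, 0, 0, 0],
  ],
)

```text
t: 9.68
eef_pos: [0.5673, 0.1115, 0.1299]
tool_rot: [0.0, 0.999, 0.036, -0.0]
wrist_force: [-0.1, 0.6, 0.0]
finger_gap: 0.007
grasp_force: 0.8
```

```bash
python3 b.py
python3 - <<'E'
from h import *
a=snap('top')['color'][200:280,240:320,::-1]; b=snap('side')['color'][220:320,260:360,::-1]
cv2.imwrite('pics/c4.png',np.hstack([cv2.resize(x,(400,400),interpolation=3) for x in(a,b)]))
E
```

```text
bar mm [ 0.1 71.6] 0.12993917132922173 9.675 [ 0.      0.9994  0.0358 -0.    ] [-0.1  0.6  0. ]
```

View pics/c4.png

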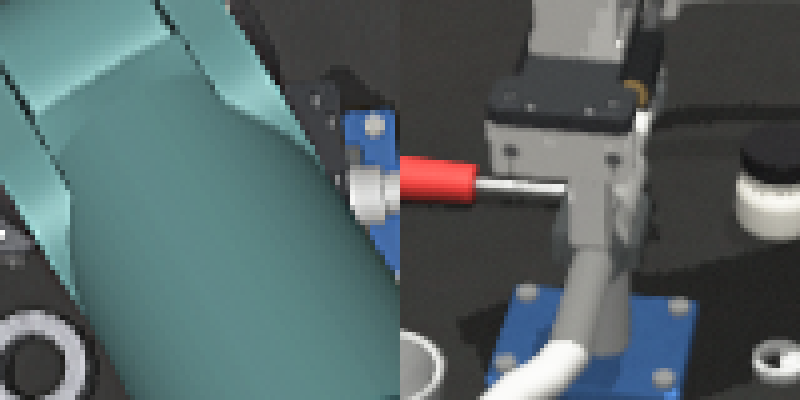

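The ear is hidden behind the finger, and the band ring shows around (600,235). About 11 mm should remain, so I use small steps and watch the force.

Request:
move_arm(
  steps=[
    [0, 2, 0, 0, 0, 0],
    [0, 2, 0, 0, 0, 0],
    [0, 2, 0, 0, 0, 0],
    [0, 1, 0, 0, 0, 0],
    [0, 1, 0, 0, 0, 0],
  ],
)

```text
t: 10.4
eef_pos: [0.5678, 0.1036, 0.1299]
tool_rot: [-0.0, 0.999, 0.036, -0.0]
wrist_force: [0.3, 1.9, 0.4]
finger_gap: 0.005
grasp_force: 1.3
```

Request:
move_arm(
  steps=[
    [0, 1, 0, 0, 0, 0],
    [0, 0.7, 0, 0, 0, 0],
    [0, 0.7, 0, 0, 0, 0],
  ],
)

```text
t: 10.78
eef_pos: [0.568, 0.1015, 0.13]
tool_rot: [-0.0, 0.999, 0.036, -0.0]
wrist_force: [-0.3, 5.2, -1.4]
finger_gap: 0.005
grasp_force: 2.9
```

Request:
move_arm(
  steps=[
    [0, 0.5, 0, 0, 0, 0],
    [0, 0, 0, 0, 0, 0],
  ],
)

```text
t: 11.02
eef_pos: [0.5679, 0.1015, 0.1299]
tool_rot: [-0.0, 0.999, 0.036, -0.0]
wrist_force: [0.3, 5.9, -1.6]
finger_gap: 0.006
grasp_force: 3.2
```

Request:
move_arm(
  steps=[
    [0, 0.5, 0, 0, 0, 0],
    [0, 0, 0, 0, 0, 0],
  ],
)

```text
t: 11.28
eef_pos: [0.568, 0.1014, 0.13]
tool_rot: [-0.001, 0.999, 0.036, 0.0]
wrist_force: [0.3, 8.9, -1.5]
finger_gap: 0.001
grasp_force: 4.2
```

The tool has stopped while the force builds (5.2, 5.9, 8.9 N), so the band is at the stop. I back off, lift clear, and look.

Request:
move_arm(
  steps=[
    [0, -3, 0, 0, 0, 0],
    [0, -10, 0, 0, 0, 0],
    [0, -10, -15, 0, 0, 0],
    [0, 0, -40, 0, 0, 0],
    [0, 0, -40, 0, 0, 0],
  ],
)

```text
t: 11.9
eef_pos: [0.5662, 0.1241, 0.2271]
tool_rot: [-0.0, 0.999, 0.036, 0.0]
wrist_force: [0.2, -1.2, 0.4]
finger_gap: 0.004
grasp_force: 0.0
```

Request:
move_arm(
  steps=[
    [-40, 0, -10, 0, 0, 0],
    [-50, 0, 0, 0, 0, 0],
    [-40, 0, 0, 0, 0, 0],
    [0, 40, 0, 0, 0, 0],
    [0, 0, 0, 0, 0, 0],
  ],
)

```text
t: 12.52
eef_pos: [0.4398, 0.0723, 0.236]
tool_rot: [0.001, 0.999, 0.034, 0.001]
wrist_force: [0.1, -0.0, -0.5]
finger_gap: 0.005
grasp_force: 0.0
```

```bash
python3 b.py
python3 - <<'E'
from fit import *
q=np.load('q.npy'); c_,s_=np.cos(q[2]),np.sin(q[2])
t=snap('top'); s=snap('side')
for c in(t,s):
    M=cloud(c).reshape(-1,3); B=np.c_[(M[:,:2]-q[:2])@np.array([[c_,-s_],[s_,c_]]),M[:,2]]
    B=B[(abs(B[:,0])<.02)&(abs(B[:,1])<.14)&(B[:,2]>.135)&(B[:,2]<.162)]
    for g in(1,-1):
        b=B[B[:,1]*g>0]; print(g,len(b),b.mean(0).round(4) if len(b) else 0, (b.min(0),b.max(0)) if len(b) else 0)
a=t['color'][180:330,190:390,::-1]; b=s['color'][220:320,260:360,::-1]
cv2.imwrite('pics/c5.png',np.hstack([cv2.resize(a,(400,400),interpolation=3),cv2.resize(b,(400,400),interpolation=3)]))
E
```

```text
bar mm [-129.8   41.6] 0.23603601472283603 12.525 [6.000e-04 9.994e-01 3.450e-02 7.000e-04] [ 0.1 -0.  -0.5]
1 26 [0.0052 0.0423 0.1526] (array([-0.00722725,  0.03618607,  0.13967143]), array([0.01358796, 0.04809536, 0.15785458]))
-1 48 [-0.0003 -0.1065  0.1536] (array([-0.01164317, -0.1126652 ,  0.13790976]), array([ 0.01395377, -0.10077134,  0.16007966]))
1 116 [0.0039 0.0468 0.1479] (array([-0.00777552,  0.0366195 ,  0.13531971]), array([0.01614785, 0.05310065, 0.15770661]))
-1 96 [ 0.0041 -0.1027  0.1478] (array([-0.00776634, -0.11498221,  0.13508011]), array([ 0.01601911, -0.09722543,  0.15785317]))
```

View pics/c5.png

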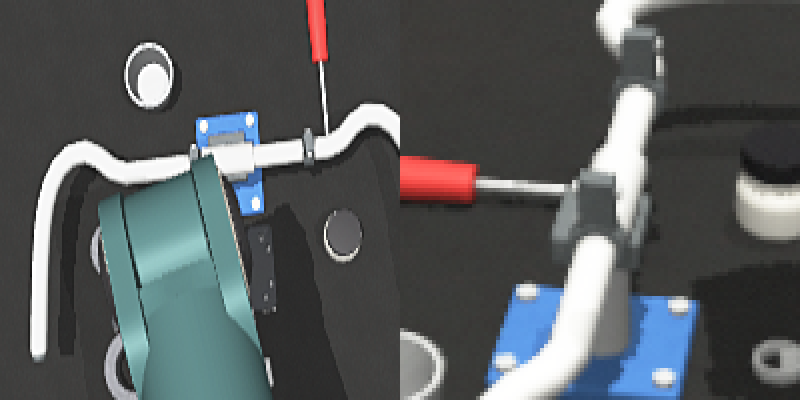

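The left band is flush against the bulge, with its ear at y≈42.3 mm (top crop (193,152), side crop (600,215)). The right band is unmoved at -106.5 mm, and the tool is clear of the bar.

```bash
python3 -c "
from rig import bot; print(bot.hand_in())"
```

```text
the job is handed in; nothing more can be done
None
```

I traced the left side of the bar, where the tape roll lies, from grip end to straight middle at about 5 mm above the tube, then pushed the left band flush against the bulge (peak reading about 9 N). The right band had not moved, the arm finished clear of the bar, and the job is handed in.

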